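# Set up the desk easel: tilt its board and raise the top clamp one hole

## Task

Set up the desk easel for the next plaster fragment: fold its board up on the stiff hinges until it stands 30 degrees from the desk top. Then pull out the spring lock knob of the top clamp, slide the clamp up the board to the next hole and let the pin go fully home in it. Finish still holding the knob with your fingers, pin home and board at its angle, so that I can load the fragment, and leave the jars, brush and other loose things on the desk where they are.

Things in the scene. Friction and masses are not known exactly. Their poses are not given: they have to be found in the camera images.
- easel: desk easel, its wooden base frame fixed to the desk, 260 x 272 mm, 34 mm high. Origin on the desk top under the middle of the hinge line; x: level, from the hinge line (near the robot) to the board's far end; y: left; z: up. Its plywood board is 300 mm wide, 10 mm thick and reaches from the hinge line to x = 235 mm; a ledge across its near end stands 24 mm above the face.
- hinge_mid (a point): middle of the hinge line, which runs along the easel's y, 40 mm above the desk; the board turns about it. The board's frame has its origin here: x up the board, y left, z square out of its face (underside at z = 0, face at z = 10 mm).
- board (a joint): angle of the board from the desk top (rad): 0 lying flat, growing as its far end rises; it starts at 0.06 to 0.25; 30 degrees is 0.524. Stiff friction hinges, about 3 N m: the board stays where it is put; folding it up takes about 15 N at the bar handle, folding it down about 6 N.
- handle_mid (a point): middle of the steel bar handle at the board's far end: a round bar 14 mm thick, running 116 mm across (along the easel's y), at x = 285 mm, z = 5 mm in the board's frame; 43 mm of open space between the bar and the board's edge. It can be pinched with one finger on each side of the bar. Its frame turns with the board.
- clamp (a joint): travel of the top clamp (m) up the board along the mast (30 mm wide aluminium tube let into the middle of the board): 0 in its present hole, growing away from the hinge. Holes every 40 mm (-0.04, 0, 0.04, 0.08): the next hole up is at 0.040. With the pin out it slides with about 3.5 N of friction and does not slide by itself.
- clamp_pin (a point): point on the mast's face under the clamp, on the lock pin's axis: x = 135 mm + the clamp's travel, y = 0, z = 12 mm in the board's frame. The clamp is an aluminium block 54 mm (along the board) x 46 mm, its top 16.5 mm above this point, with a jaw 110 mm wide on its side towards the hinge (no higher than 17 mm).
- hole_next (a point): centre of the mouth of the next hole up, on the mast's face: x = 175 mm, z = 12 mm in the board's frame. Holes are 10 mm wide, the pin 8 mm with a round end.
- knob: black lock knob on top of the clamp: a cylinder 26 mm across and 26 mm long along its z, which points square out from the board's face; origin at its centre, 42.5 mm above clamp_pin with the pin home (its lower end 13 mm above the clamp's block). x points up the board.
- plunger (a joint): how far the lock knob is pulled out along its z (m): 0 = pin fully home in a hole, 0.012 = fully pulled (hard stop). A spring pulls it in with 4 N at 0, 8 N at 0.012. The pin reaches 6 mm into the hole: from 0.0065 on the clamp is free to slide. Let go between two holes, the pin stands on the mast at about 0.006.
- jar_blue: bystander: closed pigment jar with a white lid, 64 mm across, 85 mm tall; origin on its underside, near the middle.
- jar_ochre: bystander: closed pigment jar with a steel lid, 60 mm across, 75 mm tall; origin on its underside, near the middle.
- pot_clear: bystander: small amber pot with a black lid, 48 mm across, 55 mm tall; origin on its underside, near the middle.
- cup: bystander: white paper cup, 74 mm across the rim, 92 mm tall; origin on its underside, near the middle.
- brush: bystander: flat brush lying on the desk, about 220 mm long along its x, 12 mm high; origin on its underside, near the middle.
- fragment: bystander: painted plaster fragment lying flat, about 200 x 120 mm, 18 mm thick; origin on its underside, near the middle.
- spatula: bystander: spatula lying on the desk, 190 mm long along its x; origin on its underside, near the middle.

How it is judged:
On the way, in this order (a step that is already met when the one before it is completed fails the run):
1. the board stands at 30 degrees (within 5), the clamp still locked in its first hole (value of joint board between 0.436 and 0.611 rad and value of joint clamp between -0.004 and 0.004 m and value of joint plunger below 0.002 m), for 0.3 s.
2. the lock knob is pulled out until the pin is clear, the clamp still at its first hole (value of joint clamp between -0.004 and 0.004 m and value of joint plunger above 0.0058 m), for 0.05 s.
3. the clamp is at the next hole with the pin home (value of joint clamp between 0.036 and 0.044 m and value of joint plunger below 0.002 m), for 0.2 s.
At the end, for the whole second after the job is handed in: The board stands still, 25 to 35 degrees from the desk top; the top clamp stands still, one hole (40 mm, within 4) higher up the board than at the start; the lock pin is home (knob within 2 mm of fully in); and the robot's fingers still hold the knob (contact force above 3 N) (all of step 3 and value of joint board between 0.436 and 0.611 rad and contact force between the fingers and knob above 3 N and velocity of joint clamp between -0.01 and 0.01 m/s and velocity of joint board between -0.02 and 0.02 rad/s); the arm keeps its last pose, push and grip.
It fails at once if a jar, the pot, the cup, the brush, the fragment or the spatula is shifted more than 30 mm (distance of any of jar_blue, jar_ochre, pot_clear, cup, brush, fragment, spatula from where it was at the start of the episode above 0.03 m).
It also fails if it takes over 50 s, if anything falls off the work surface, if the arm or the gripper's body presses on something with over 40 N, if the wrist force passes 120 N, or if a joint passes its speed limit or range.

## Robot

A 6-joint arm with a two-finger parallel gripper is mounted at the origin on the work surface. World frame = base frame: x ahead of the robot, y to its left, z up, the work surface at z = 0. Lengths are in m, angles in rad, forces in N, time in s.
With the tool pointing down it reaches from about 0.25 to 0.775 m from the base axis. Payload 4 kg.
Tool frame: the origin (TCP) lies midway between the tips of the shut fingers; the grasp point (between the pads) lies 19 mm behind it (robot.tcp_to_grasp is the z of the grasp point in the tool frame, in m); z points along the fingers, y is the line along which they close (so a half turn about z gives the same grasp; the last joint's range is limited). The gripper opens to 94 mm and grips with 3 to 60 N. Pads are 16 mm wide; open, the fingers measure 119 mm over their backs; the gripper's body (75 mm by 177 mm) begins 78 mm behind the grasp point.
Start: joints at [-1.423, 0.087, 1.371, -0, 1.684, -0.103], TCP at [0.136, -0.533, 0.178] pointing down, gripper open.
Joint ranges: [-3.1, 3.1], [-0.76, 2.03], [0.27, 2.55], [-1.08, 4.22], [0.17, 2.65], [-2.57, 2.57]. Speed limits (rad/s): [2.79, 2.79, 3.14, 3.14, 3.14, 3.14].

## Interface

Orientations are given as [roll, pitch, yaw] about the fixed x, y, z axes, in that order (R = Rz(yaw) Ry(pitch) Rx(roll)).
In Python, from bench import robot gives the robot as it stands. The module is installed in compiled form; this text tells all that it offers.
- The arm moves only by the tool move_arm, never from a script. Its argument "motion" is one flat list of numbers, 7 for each row, row after row: the turn, a rotation vector about the tool's x, y, z in units of 45 degrees (1.0 is 45 degrees), then the shift along the tool's x, y, z in units of 100 mm (1.0 is 100 mm), then the opening, from 0 (shut) to 1 (fully open). A call has 1 to 12 rows; each row shifts and turns the commanded pose from where the row before left it, along the tool's axes as they then stand; what a row does not reach is not made up. A row lasts 1/12 s, in which the tool goes at most 41.7 mm and 7.16 degrees, less where a joint would pass 70% of its speed; a pose out of reach is approached as far as the arm can. A call with a number of a shift or a turn outside -1 to 1 is refused whole. A call with a gripper value outside its range is refused whole. The fingers move at their own pace and stop on an object; the grip force is fixed at half the most. Time passes only in rows, so rows that do not move let the fingers close. It gives the time, the measured TCP pose, the force, the opening and the grip force at its end, in the units of the state.
- robot.get_obs(): the state, without advancing time (a new reading comes with each control period).
- robot.snapshot(name): name is "scene" or "top" or "wrist"; returns the picture (480x640x3 uint8, red, green, blue); there is no depth.
- robot.get_calibration(name): a dict with "fx", "fy", "cx", "cy" (pixels), "k1" (the pictures are not rectified: a ray, as slopes to the right and down, at radius r is drawn at 1 + k1 r^2 times it, then the intrinsics apply), "R" (3x3) and "t" (3): a world point X has camera coordinates R X + t. Camera axes: x right, y down, z forward; pixel columns grow to the right and rows downward; lengths in m; the calibration is good to about 2 mm. A picture is of the moment at which its call begins: read the wrist's pose just before it. get_calibration takes no time and is no camera call; for the wrist camera it gives the pose at the moment of the call.
- robot.close_job(): hands the job in; it is judged then, once.
The state is a dict: "time": time; "joint_positions": joint angles; "qvel": joint speeds; "joint_torque": joint torques, N m; "tool_pos": TCP position; "ee_rot": TCP orientation; "wrist_force": force on the tool from outside, world axes, zero at the start; "wrist_torque": the same for the moment, N m; "width": finger opening in m; "finger_force": force on a finger pad.
Only numpy, scipy, OpenCV 4.12 (cv2) and the standard library are available. Lean on these libraries where they do the work, as an engineer would, in place of code of your own. Each camera call takes 0.05 s, during which the arm holds its last target. There are 200 camera calls.

## Working session

There is one attempt and no reset: what is moved stays moved. The work goes in short steps, Python scripts to look and compute and a tool call to move; the robot and the scene stay as the last step left them, time stands still between calls to the robot, and variables do not carry over. Pictures are saved under pics/ and viewed, at most 10 in all, crops included, and the job is handed in when it is done.

Besides the shell and the picture viewer there is one more tool, called after "Emit:" as a command line: name --argument value ..., lists and objects as JSON in quotes. move_arm: Moves the arm, as the interface text tells. Shifts and turns lie within -1 to 1; 1 stands for 100 mm of shift or 45 degrees of turn. Its arguments: {"type":"object","properties":{"motion":{"type":"array","items":{"type":"number"}}},"required":["motion"]}

```bash
mkdir -p pics; python3 - <<'E'
from bench import robot
import cv2
o=robot.get_obs(); print(o)
print(robot.tcp_to_grasp)
for n in("scene","top"):
    cv2.imwrite(f"pics/{n}0.png",robot.snapshot(n)[:,:,::-1]); c=robot.get_calibration(n); print(n,c)
E
```

```text
{'time': 0.0, 'joint_positions': array([-1.42309020e+00,  8.79416916e-02,  1.37224877e+00, -5.05835111e-05,
        1.68358800e+00, -1.03122918e-01]), 'qvel': array([-5.73309606e-04, -1.04280070e-03, -2.68840500e-03, -6.08473269e-04,
       -1.30500522e-03, -1.12163072e-05]), 'joint_torque': array([-3.00744050e-04, -3.40185821e+01, -3.02423573e+01,  7.17488257e-02,
        3.31139588e-02, -1.53741539e-04]), 'tool_pos': array([ 0.13638852, -0.53219164,  0.1765143 ]), 'ee_rot': array([-3.13941328e+00, -1.75000132e-04,  2.50823212e-01]), 'wrist_force': array([ 0.9236236 ,  0.10501493, -0.88565307]), 'wrist_torque': array([-0.01444573,  0.0335991 , -0.00088764]), 'finger_force': 0.0, 'width': 0.09428813583948664}
-0.0188
scene {'fx': 549.5821893589426, 'fy': 549.5821893589426, 'cx': 310.20249720091243, 'cy': 242.68901570448494, 'k1': -0.10796803710633164, 'R': array([[-0.52480225,  0.8511232 , -0.01311094],
       [ 0.58504664,  0.34946602, -0.73184283],
       [-0.61830658, -0.39174328, -0.68134732]]), 't': array([ 0.23225528, -0.27818757,  1.93108391])}
top {'fx': 543.6184546189924, 'fy': 543.6184546189924, 'cx': 309.2088926564475, 'cy': 240.175455346631, 'k1': 0.03410631049242541, 'R': array([[ 0.0256192 , -0.99965979, -0.00489562],
       [-0.99452994, -0.02499106, -0.10141819],
       [ 0.10126134,  0.0074671 , -0.99483184]]), 't': array([0.03953144, 0.56010756, 1.26475741])}
```

View pics/scene0.png

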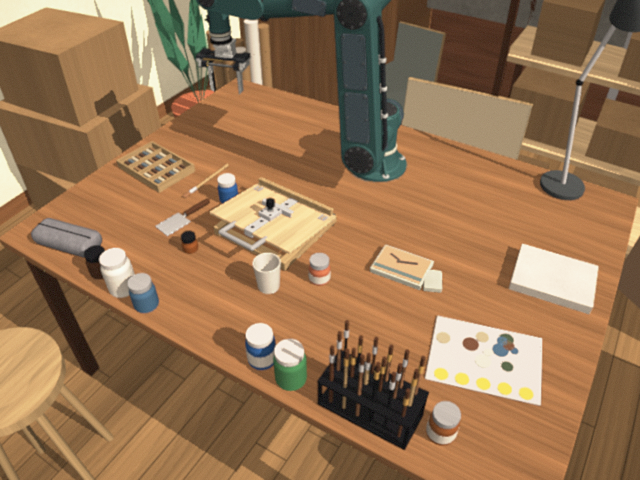

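View pics/top0.png

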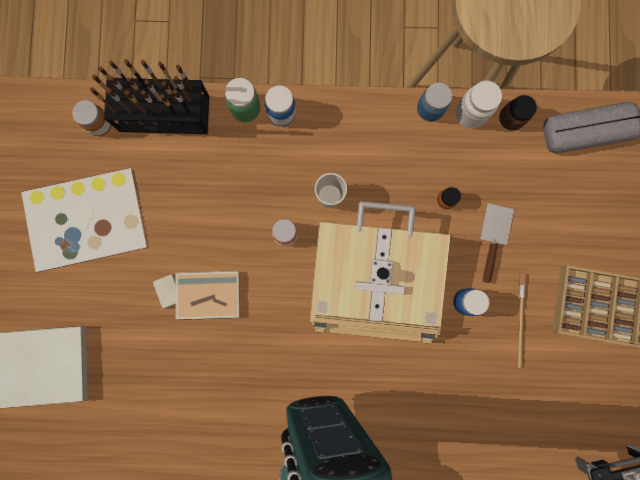

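The scene picture shows the easel around (272,218), its knob near (270,204) and the bar near (240,240). In the top picture the bar runs (360,205)-(413,208), with the knob near (383,273). The cup at (331,189) and the pot at (450,197) flank the bar.

```bash
python3 - <<'E'
import cv2,numpy as np
a=cv2.imread("pics/scene0.png")[172:272,200:340];b=cv2.imread("pics/top0.png")[190:350,300:460]
a=cv2.resize(a,(420,300),interpolation=cv2.INTER_CUBIC);a=cv2.copyMakeBorder(a,0,300,0,0,cv2.BORDER_CONSTANT)
a=cv2.resize(a[:300],(380,271));a=cv2.copyMakeBorder(a,0,420-271,0,0,cv2.BORDER_CONSTANT)
b=cv2.resize(b,(420,420),interpolation=cv2.INTER_CUBIC)
cv2.imwrite("pics/crop0.png",np.hstack([a,b]))
E
```

```text
(no output)
```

View pics/crop0.png

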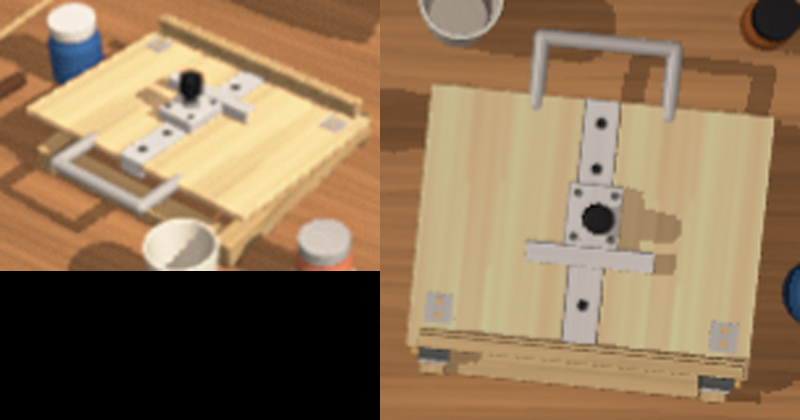

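The left half (scene crop) shows bar corners at (57,160) and (142,206) and the knob at (191,85). The right half (top crop) shows the bar corners at (676,48) and (541,38), the knob top at (598,219), and the board's far corners at (433,87) and (772,118).

```bash
cat > h.py <<'E'
import numpy as np,cv2
from scipy.spatial.transform import Rotation as Ro
from bench import robot
def ray(c,uv):
    K=np.array([[c['fx'],0,c['cx']],[0,c['fy'],c['cy']],[0,0,1]])
    d=cv2.undistortPoints(np.array([[uv]],float),K,np.array([c['k1'],0,0,0,0.]))[0,0]
    R=np.array(c['R']);v=R.T@np.r_[d,1];return -R.T@np.array(c['t']),v/np.linalg.norm(v)
def tri(obs):
    A=0;b=0;L=[ray(c,uv) for c,uv in obs]
    for o,v in L: P=np.eye(3)-np.outer(v,v);A=A+P;b=b+P@o
    X=np.linalg.solve(A,b)
    return X,[np.linalg.norm((np.eye(3)-np.outer(v,v))@(X-o)) for o,v in L]
S=robot.get_calibration("scene");T=robot.get_calibration("top")
cs=lambda x,y:(200+x/2.714-.3,172+y/2.714-.3)
ct=lambda x,y:(300+(x-380)/2.625-.3,190+y/2.625-.3)
E
python3 - <<'E'
from h import *
P={}
for n,s,t in [("barR",(57,160),(676,48)),("barL",(142,206),(541,38)),("knobtop",(191,76),(598,219)),("cR",(28,108),(772,118)),("cL",(245,217),(433,87))]:
    X,e=tri([(S,cs(*s)),(T,ct(*t))]);P[n]=X;print(n,X.round(4),np.round(e,4))
d=P["barL"]-P["barR"];print(np.linalg.norm(d),np.linalg.norm(P["cL"]-P["cR"]))
yaw=np.arctan2(-d[0],d[1]);print("yaw",yaw); d=P["cL"]-P["cR"];print(np.arctan2(-d[0],d[1]))
m=(P["barL"]+P["barR"])/2;a=(np.arcsin((m[2]-.04)/np.hypot(.285,.005))-np.arctan2(5,285));print("mid",m,"ang",a)
k=P["knobtop"]
ux=np.array([np.cos(yaw),np.sin(yaw),0]);X=np.cos(a)*ux+[0,0,np.sin(a)];Z=-np.sin(a)*ux+[0,0,np.cos(a)]
print("hinge from bar",m-.285*X-.005*Z,"from knob",k-.135*X-.0675*Z)
h=m-.285*X-.005*Z;print("knob pred",h+.135*X+.0675*Z)
E
```

```text
barR [ 0.6325 -0.1799  0.0863] [0.0005 0.0005]
barL [ 0.6397 -0.0638  0.0823] [0.0006 0.0006]
knobtop [ 0.4813 -0.1103  0.1224] [0.0007 0.0007]
cR [ 0.5749 -0.2658  0.079 ] [0.0008 0.0008]
cL [0.5947 0.03   0.0761] [0.0001 0.0001]
0.11631052460066403 0.2964305720643433
yaw -0.06215001918648126
-0.06664830870792002
mid [ 0.63610018 -0.12185538  0.08429145] ang 0.13847480907068083
hinge from bar [ 0.3550621  -0.10436634  0.04      ] from knob [ 0.3571275  -0.10260296  0.03686736]
knob pred [ 0.47921247 -0.11209224  0.12548828]
```

```bash
cat >> h.py <<'E'
H=np.array([.356,-.1035,.04]);YAW=-.065
def frame(a):
    ux=np.array([np.cos(YAW),np.sin(YAW),0]);X=np.cos(a)*ux+[0,0,np.sin(a)];Z=-np.sin(a)*ux+[0,0,np.cos(a)]
    return X,np.cross(Z,X),Z
def bp(a,x,y,z): X,Y,Z=frame(a);return H+x*X+y*Y+z*Z
def tool(a): # tool z=-Z board, tool y = X board
    X,Y,Z=frame(a);return Ro.from_matrix(np.c_[np.cross(X,-Z),X,-Z])
def plan(p1,R1,n,g,start=None,first=True):
    # n rows; first: turn applied before shift axes taken
    o=robot.get_obs()
    p,R=start or (o['tool_pos'],Ro.from_euler('xyz',o['ee_rot']))
    rv=(R.inv()*R1).as_rotvec()/n
    out=[]
    for i in range(n):
        R2=R*Ro.from_rotvec(rv); q=(p1-p)/(n-i); s=(R2 if first else R).inv().apply(q)
        p=p+q;R=R2;out.append(list(np.r_[rv/(np.pi/4),s/.1].round(3))+[g])
    for r in out: print(*[f"{v:g}" for v in r],sep=",",end=",\n")
    return out
def st():
    o=robot.get_obs();print(round(o['time'],2),o['tool_pos'].round(4),o['ee_rot'].round(3),"F",o['wrist_force'].round(1),"w",round(o['width'],4),"f",round(o['finger_force'],1),"q",o['joint_positions'].round(2))
    return o
E
python3 - <<'E'
from h import *
plan(np.array([.636,-.122,.2]),tool(0),20,.45)
E
```

```text
-0,-0,-0.08,0.301,-0.118,-0.011,0.45,
-0,-0,-0.08,0.308,-0.099,-0.011,0.45,
-0,-0,-0.08,0.313,-0.08,-0.011,0.45,
-0,-0,-0.08,0.318,-0.06,-0.011,0.45,
-0,-0,-0.08,0.321,-0.04,-0.011,0.45,
-0,-0,-0.08,0.323,-0.019,-0.012,0.45,
-0,-0,-0.08,0.323,0.001,-0.012,0.45,
-0,-0,-0.08,0.323,0.021,-0.012,0.45,
-0,-0,-0.08,0.321,0.041,-0.012,0.45,
-0,-0,-0.08,0.317,0.061,-0.012,0.45,
-0,-0,-0.08,0.313,0.081,-0.012,0.45,
-0,-0,-0.08,0.307,0.101,-0.012,0.45,
-0,-0,-0.08,0.3,0.12,-0.012,0.45,
-0,-0,-0.08,0.292,0.138,-0.012,0.45,
-0,-0,-0.08,0.283,0.156,-0.012,0.45,
-0,-0,-0.08,0.273,0.174,-0.012,0.45,
-0,-0,-0.08,0.261,0.19,-0.012,0.45,
-0,-0,-0.08,0.249,0.206,-0.012,0.45,
-0,-0,-0.08,0.235,0.222,-0.012,0.45,
-0,-0,-0.08,0.221,0.236,-0.012,0.45,
```

Emit:
move_arm --motion '[0, 0, -0.08, 0.3, -0.12, -0.02, 0.45, 0, 0, -0.08, 0.31, -0.1, -0.02, 0.45, 0, 0, -0.08, 0.31, -0.08, -0.02, 0.45, 0, 0, -0.08, 0.32, -0.06, -0.02, 0.45, 0, 0, -0.08, 0.32, -0.04, -0.02, 0.45, 0, 0, -0.08, 0.32, -0.02, -0.02, 0.45, 0, 0, -0.08, 0.32, 0, -0.02, 0.45, 0, 0, -0.08, 0.32, 0.02, -0.02, 0.45, 0, 0, -0.08, 0.32, 0.04, -0.02, 0.45, 0, 0, -0.08, 0.32, 0.06, -0.02, 0.45, 0, 0, -0.08, 0.31, 0.08, 0, 0.45, 0, 0, -0.08, 0.31, 0.1, 0, 0.45]'

```text
time: 1.1
tool_pos: [0.4507, -0.304, 0.1973]
ee_rot: [-3.141, 0.0, 1.008]
wrist_force: [-0.0, -0.6, 0.8]
width: 0.0426
finger_force: 0.0
```

Emit:
move_arm --motion '[0, 0, -0.08, 0.3, 0.12, 0, 0.45, 0, 0, -0.08, 0.29, 0.14, 0, 0.45, 0, 0, -0.08, 0.28, 0.16, 0, 0.45, 0, 0, -0.08, 0.27, 0.17, 0, 0.45, 0, 0, -0.08, 0.26, 0.19, 0, 0.45, 0, 0, -0.08, 0.25, 0.21, 0, 0.45, 0, 0, -0.08, 0.24, 0.22, 0, 0.45, 0, 0, -0.08, 0.22, 0.24, 0, 0.45, 0, 0, 0, 0, 0, 0, 0.45, 0, 0, 0, 0, 0, 0, 0.45]'

```text
time: 1.93
tool_pos: [0.6601, -0.153, 0.1956]
ee_rot: [-3.138, -0.0, 1.509]
wrist_force: [-0.3, 0.2, -0.6]
width: 0.0422
finger_force: 0.0
```

```bash
python3 - <<'E'
from h import *
st(); cv2.imwrite("pics/w1.png",robot.snapshot("wrist")[:,:,::-1]); c=robot.get_calibration("wrist");np.save("w1.npy",c,allow_pickle=True)
d=Ro.from_euler('xyz',robot.get_obs()['ee_rot']).inv()*tool(0);print(d.as_rotvec())
plan(np.array([.636,-.122,.2]),tool(0),1,.45)
E
```

```text
1.93 [ 0.6601 -0.153   0.1956] [-3.138 -0.     1.509] F [-0.3  0.2 -0.6] w 0.0422 f 0.0 q [-0.31  0.38  0.98 -0.    1.78 -0.25]
[-0.00245463  0.00020974  0.00175669]
-0.003,0,0.002,0.306,-0.255,-0.036,0.45,
```

View pics/w1.png

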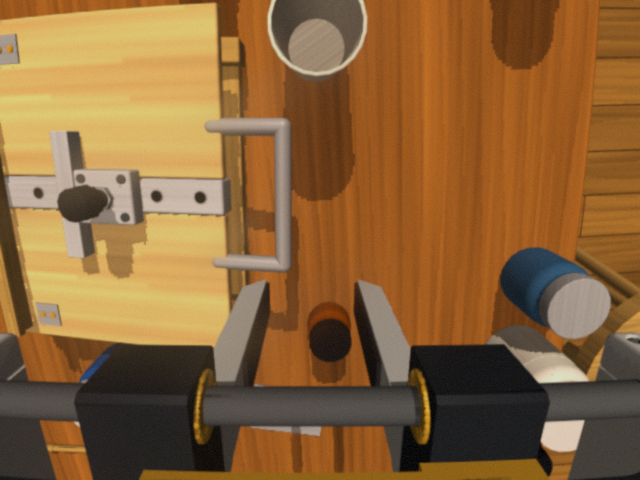

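The wrist view shows the bar upright from (284,125) to (284,265), the knob at (80,203), the mast's upper edge end at (228,195), and the pot at (330,332) between the fingers. The landing offset tells me that a row's shift is taken in the axes from before its turn.

```bash
sed -i 's/first=True/first=False/' h.py; python3 - <<'E'
from h import *
W=np.load("w1.npy",allow_pickle=True).item()
for n,s,t,w in [("barR",(57,160),(676,48),(283.5,265)),("barL",(142,206),(541,38),(284,126))]:
    for ob in ([(S,cs(*s)),(T,ct(*t)),(W,w)],[(T,ct(*t)),(W,w)]):
        X,e=tri(ob);print(n,X.round(4),np.round(e,4))
plan(np.array([.636,-.122,.15]),tool(0),3,.45)
E
```

```text
barR [ 0.6324 -0.1808  0.0863] [0.0013 0.0007 0.0018]
barR [ 0.6325 -0.1803  0.0907] [0.001 0.001]
barL [ 0.6404 -0.0652  0.0813] [0.0011 0.002  0.0028]
barL [ 0.6416 -0.0659  0.0662] [0.0013 0.0013]
-0.001,0,0.001,0.102,-0.084,0.155,0.45,
-0.001,0,0.001,0.102,-0.085,0.155,0.45,
-0.001,0,0.001,0.102,-0.085,0.155,0.45,
```

Emit:
move_arm --motion '[0, 0, 0, 0.1, -0.08, 0.1, 0.45, 0, 0, 0, 0.1, -0.09, 0.1, 0.45, 0, 0, 0, 0.11, -0.08, 0.1, 0.45, 0, 0, 0, 0, 0, 0.2, 0.45, 0, 0, 0, 0, 0, 0.2, 0.45, 0, 0, 0, 0, 0, 0.2, 0.45, 0, 0, 0, 0, 0, 0.2, 0.45, 0, 0, 0, 0, 0, 0.2, 0.45, 0, 0, 0, 0, 0, 0, 0.45, 0, 0, 0, 0, 0, 0, 0.45]'

```text
time: 2.82
tool_pos: [0.635, -0.1228, 0.0669]
ee_rot: [-3.139, -0.0, 1.505]
wrist_force: [0.5, 0.1, 0.0]
width: 0.0421
finger_force: 0.0
```

Emit:
move_arm --motion '[0, 0, 0, 0, 0, 0, 0.2, 0, 0, 0, 0, 0, 0, 0.1, 0, 0, 0, 0, 0, 0, 0, 0, 0, 0, 0, 0, 0, 0, 0, 0, 0, 0, 0, 0, 0, 0, 0, 0, 0, 0, 0, 0]'

```text
time: 3.32
tool_pos: [0.6371, -0.1218, 0.0682]
ee_rot: [3.141, 0.0, 1.508]
wrist_force: [0.2, 0.2, 0.3]
width: 0.0057
finger_force: 0.0
```

```bash
python3 - <<'E'
from h import *
st()
cv2.imwrite("pics/w2.png",robot.snapshot("scene")[150:300,180:380,::-1].repeat(3,0).repeat(3,1))
E
```

```text
3.32 [ 0.6371 -0.1218  0.0682] [3.141 0.    1.508] F [0.2 0.2 0.3] w 0.0057 f 0.0 q [-0.28  0.35  1.28 -0.    1.51 -0.21]
```

View pics/w2.png

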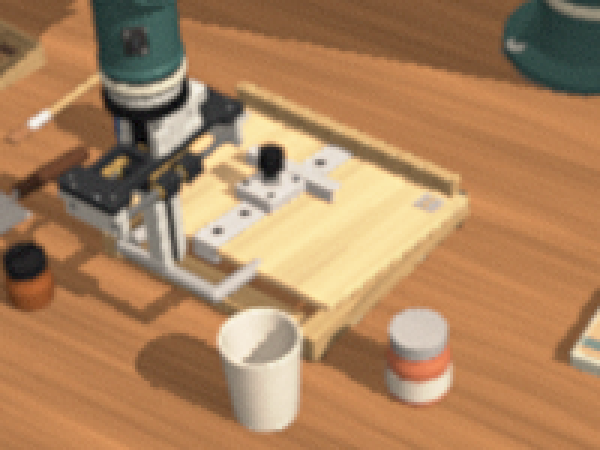

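The scene crop shows the fingers at (165,240) meeting the bar near (175,265), but a width of 5.7 mm says the bar isn't between the pads. The wrist view should settle it.

```bash
python3 - <<'E'
from h import *
st()
im=robot.snapshot("wrist")[:,:,::-1];st();cv2.imwrite("pics/w3.png",im)
E
```

```text
3.37 [ 0.637  -0.1218  0.0679] [3.141 0.    1.508] F [-0.4  0.3  0.5] w 0.0025 f 0.0 q [-0.28  0.35  1.28 -0.    1.51 -0.21]
3.42 [ 0.6369 -0.1218  0.0678] [3.141 0.    1.508] F [-0.7  0.3 -0. ] w 0.001 f 0.0 q [-0.28  0.35  1.28 -0.    1.51 -0.21]
```

View pics/w3.png

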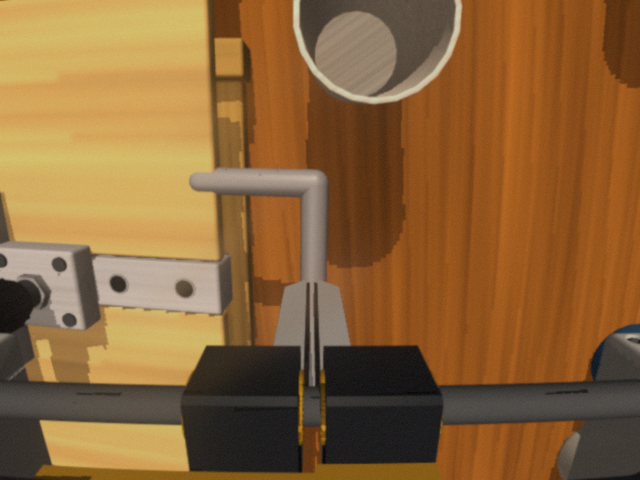

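The wrist view shows the shut fingers straight above the bar (bar axis at u≈314, left corner at (314,183)). So the bar lies lower than I measured, and I'll re-triangulate it with this view.

```bash
python3 - <<'E'
from h import *
W=np.load("w1.npy",allow_pickle=True).item();V=robot.get_calibration("wrist")
a=(W,(284,126));b=(V,(314,183));t=(T,ct(541,38));s=(S,cs(142,206))
for n,o in dict(WV=[a,b],TV=[t,b],SV=[s,b],ST=[s,t],SW=[s,a],TW=[t,a],all=[a,b,s,t]).items():
    X,e=tri(o);print(n,X.round(4),np.round(e,4))
# mast upper end corners: project in wrist (231,258),(231,310)
# where do fingertips project?
o=robot.get_obs();p=o['tool_pos']
for nm,c in (("scene",S),("wrist",V)):
    x=c['R']@p+c['t'];print(nm,c['fx']*x[0]/x[2]+c['cx'],c['fy']*x[1]/x[2]+c['cy'])
# mast-end corner: W (228,180)/(228,213), V (231,256)/(231,311) approx
for w,v in (((229,179),(231,256)),((229,213),(231,310))): X,e=tri([(W,w),(V,v)]);print("mast",X.round(4),np.round(e,4))
E
```

```text
WV [ 0.6413 -0.0673  0.0729] [0.0003 0.0003]
TV [ 0.6407 -0.0654  0.0765] [0.0016 0.0016]
SV [ 0.6404 -0.0654  0.0822] [0.0011 0.0011]
ST [ 0.6397 -0.0638  0.0823] [0.0006 0.0006]
SW [ 0.6408 -0.0661  0.0817] [0.0019 0.0019]
TW [ 0.6416 -0.0659  0.0662] [0.0013 0.0013]
all [ 0.6406 -0.0655  0.0813] [0.0025 0.001  0.0014 0.0023]
scene 236.43933096181092 243.50762363573995
wrist 312.64835531878555 278.0776726421231
mast [ 0.5886 -0.109   0.057 ] [0.0009 0.0009]
mast [ 0.5882 -0.137   0.0714] [0.0007 0.0007]
```

```bash
python3 - <<'E'
from h import *
A=cv2.imread("pics/scene0.png");B=robot.snapshot("scene")[:,:,::-1].copy();cv2.imwrite("pics/s4.png",B)
def m(n,x0,y0,x1,y1):
    t=A[y0:y1,x0:x1];r=cv2.matchTemplate(B[y0-15:y1+15,x0-15:x1+15],t,cv2.TM_CCOEFF_NORMED);_,v,_,l=cv2.minMaxLoc(r)
    x,y=l;g=lambda a,b,c:(a-c)/(2*(a-2*b+c)) 
    sx=g(r[y,x-1],r[y,x],r[y,x+1]);sy=g(r[y-1,x],r[y,x],r[y+1,x]);print(n,round(v,3),round(x-15+sx,2),round(y-15+sy,2))
m("barL",243,236,262,252);m("knob",263,197,277,212);m("cL",275,240,300,262);m("ledge",320,200,345,225);m("jar",305,250,335,285);m("mastend",243,222,262,236)
E
```

```text
barL 0.998 -0.0 0.0
knob 0.999 0.01 -0.02
cL 0.998 -0.01 0.01
ledge 0.997 -0.02 0.01
jar 0.998 -0.02 -0.01
mastend 0.998 -0.01 0.05
```

```bash
python3 - <<'E'
from h import *
for t,s in (((22,190),(538,400)),((132,169),(427,371)),((147,246),(438,318)),((36,271),(543,338))):
    X,e=tri([(S,s),(T,t)]);print(X.round(4),np.round(e,4))
# line profile across bar in scene around, and bar mask
A=cv2.imread("pics/scene0.png").astype(int);sat=A.max(2)-A.min(2)
for y in range(222,252,2): print(y,''.join('#' if sat[y,x]<45 and A[y,x].min()>90 else '.' for x in range(215,275)))
Tm=cv2.imread("pics/top0.png").astype(int);sat=Tm.max(2)-Tm.min(2)
for y in range(198,214): print(y,''.join('#' if sat[y,x]<45 and Tm[y,x].min()>90 else '.' for x in range(350,420)))
E
```

```text
[0.664  0.747  0.0178] [0.0003 0.0003]
[0.7212 0.4912 0.0176] [0.0035 0.0035]
[ 0.5376  0.4497 -0.005 ] [0.0013 0.0013]
[0.4701 0.7085 0.0034] [0.0017 0.0017]
222 .................###...................#############........
224 ............#######................##############...........
226 .........##########.............##############..............
228 ......###########.............#############.................
230 ....#########................############...................
232 ...#########.................#########......................
234 .....###########..............#######.......................
236 .........###########.............######.....................
238 .............###########.......................####.........
240 .................###########...............#######..........
242 .....................###########........##########..........
244 ........................###########..###########............
246 ............................################................
248 ................................##########..................
250 ...........................
[... 533 characters left out ...]
##.......................
205 .........################################################.............
206 .........#######################################################......
207 ........######..#################################################.....
208 ........######............#######################################.....
209 ........######.......................############################.....
210 ........######.................................##################.....
211 ........######...........................................########.....
212 ........######.............................................######.....
213 ........######.............................................######.....
```

Between views the height disagrees by about 1 cm, and the scene didn't move at all (template shifts below 0.05 px). The bar therefore sits just below the tips, at z ≈ 0.06. I'll open, go 20 mm lower (still clear of the 34 mm base) and close again.

Emit:
move_arm --motion '[0, 0, 0, 0, 0, 0, 0.4, 0, 0, 0, 0, 0, 0, 0.4, 0, 0, 0, 0, 0, 0, 0.4, 0, 0, 0, 0, 0, 0, 0.4, 0, 0, 0, 0, 0, 0.05, 0.4, 0, 0, 0, 0, 0, 0.05, 0.4, 0, 0, 0, 0, 0, 0.05, 0.4, 0, 0, 0, 0, 0, 0.05, 0.4, 0, 0, 0, 0, 0, 0, 0.4, 0, 0, 0, 0, 0, 0, 0.4]'

```text
time: 4.3
tool_pos: [0.6363, -0.1217, 0.0467]
ee_rot: [-3.14, -0.0, 1.507]
wrist_force: [0.0, 0.4, 0.8]
width: 0.0376
finger_force: 0.0
```

Emit:
move_arm --motion '[0, 0, 0, 0, 0, 0, 0, 0, 0, 0, 0, 0, 0, 0, 0, 0, 0, 0, 0, 0, 0, 0, 0, 0, 0, 0, 0, 0, 0, 0, 0, 0, 0, 0, 0, 0, 0, 0, 0, 0, 0, 0, 0, 0, 0, 0, 0, 0, 0]'

```text
time: 4.88
tool_pos: [0.6378, -0.1219, 0.0481]
ee_rot: [3.139, 0.0, 1.507]
wrist_force: [2.2, -0.4, -0.2]
width: 0.0132
finger_force: 30.0
```

Emit:
move_arm --motion '[0, 0, 0, 0, -0.012, -0.08, 0, 0, 0, 0, 0, -0.012, -0.08, 0, 0, 0, 0, 0, -0.012, -0.08, 0, 0, 0, 0, 0, -0.012, -0.08, 0, 0, 0, 0, 0, -0.02, -0.08, 0, 0, 0, 0, 0, -0.02, -0.08, 0, 0, 0, 0, 0, -0.02, -0.08, 0, 0, 0, 0, 0, -0.02, -0.08, 0, 0, 0, 0, 0, -0.03, -0.077, 0, 0, 0, 0, 0, -0.03, -0.077, 0, 0, 0, 0, 0, -0.03, -0.077, 0, 0, 0, 0, 0, -0.03, -0.077, 0]'

```text
time: 5.88
tool_pos: [0.6086, -0.1197, 0.1393]
ee_rot: [-3.132, -0.001, 1.507]
wrist_force: [-2.9, -0.9, -18.2]
width: 0.0132
finger_force: 30.0
```

```bash
python3 - <<'E'
from h import *
st()
cv2.imwrite("pics/s5.png",robot.snapshot("scene")[140:290,180:380,::-1].repeat(3,0).repeat(3,1))
E
```

```text
5.88 [ 0.6086 -0.1197  0.1393] [-3.132e+00 -1.000e-03  1.507e+00] F [ -2.9  -0.9 -18.2] w 0.0132 f 30.0 q [-0.29  0.26  1.24 -0.    1.64 -0.22]
```

View pics/s5.png

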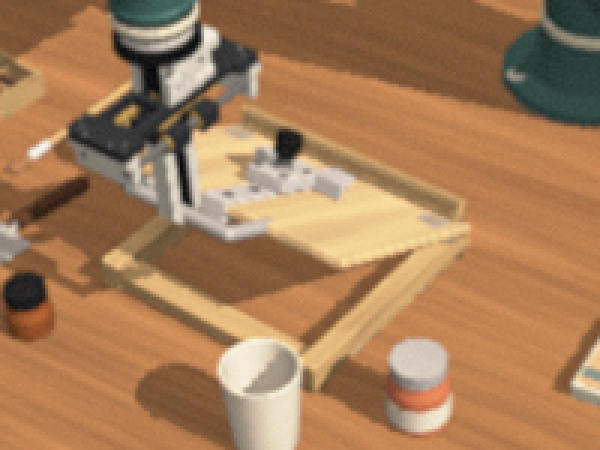

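The picture shows the board folding up with the bar still in the fingers at (205,222), and nothing else disturbed. I'll do the rest of the arc.

Emit:
move_arm --motion '[0, 0, 0, 0, -0.038, -0.072, 0, 0, 0, 0, 0, -0.038, -0.072, 0, 0, 0, 0, 0, -0.038, -0.072, 0, 0, 0, 0, 0, -0.038, -0.072, 0, 0, 0, 0, 0, 0, 0, 0, 0, 0, 0, 0, 0, 0, 0, 0, 0, 0, 0, 0, 0, 0]'

```text
time: 6.52
tool_pos: [0.5908, -0.1183, 0.1699]
ee_rot: [-3.127, -0.001, 1.507]
wrist_force: [-11.9, 1.6, -16.5]
width: 0.0134
finger_force: 30.0
```

```bash
python3 - <<'E'
from h import *
st()
B=robot.snapshot("scene")[:,:,::-1];Tt=robot.snapshot("top")[:,:,::-1];W=robot.snapshot("wrist")[:,:,::-1]
for n,i in (("s6",B),("t6",Tt),("w6",W)): cv2.imwrite(f"pics/{n}.png",i)
c=robot.get_calibration("wrist");np.save("w6.npy",c,allow_pickle=True)
a=cv2.resize(B[150:250,200:350],(450,300),interpolation=cv2.INTER_CUBIC);b=cv2.resize(Tt[200:350,300:460],(320,300),interpolation=cv2.INTER_CUBIC)
cv2.imwrite("pics/c6.png",np.vstack([np.hstack([a,b]),cv2.copyMakeBorder(cv2.resize(W,(400,300)),0,0,0,370,cv2.BORDER_CONSTANT)]))
E
```

```text
6.52 [ 0.5908 -0.1183  0.1699] [-3.127e+00 -1.000e-03  1.507e+00] F [-11.9   1.6 -16.5] w 0.0134 f 30.0 q [-0.29  0.22  1.24 -0.    1.7  -0.23]
```

View pics/c6.png

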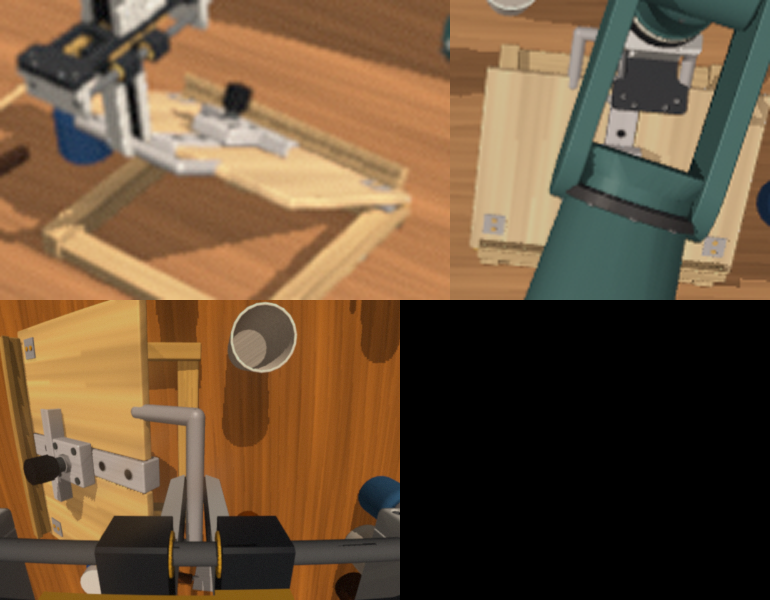

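The composite shows the board standing up with the bar held. The bar's left corner is at crop (215,167) in the scene view, (577,33) in the top view and (195,412) in the wrist view. I'll fit hinge, yaw and both angles to these points.

```bash
cat > fit.py <<'E'
from h import *
from scipy.optimize import least_squares
W=np.load("w1.npy",allow_pickle=True).item();V=np.load("w6.npy",allow_pickle=True).item()
bl,br,kt,cl,cr=(.285,.056,.005),(.285,-.056,.005),(.135,0,.0675),(.235,.15,.010),(.235,-.15,.010)
s2=lambda x,y:(200+x/3-.3,150+y/3-.3);t2=lambda x,y:(300+(x-450)/2-.3,200+y/2-.3);w2=lambda x,y:(x*1.6,(y-300)*1.6)
O=[(S,cs(142,206),bl,0),(S,cs(57,160),br,0),(S,cs(191,76),kt,0),(S,cs(28,108),cr,0),(S,cs(245,217),cl,0),
(T,ct(541,38),bl,0),(T,ct(676,48),br,0),(T,ct(598,219),kt,0),(T,ct(772,118),cr,0),(T,ct(433,87),cl,0),
(W,(284,126),bl,0),(W,(283.5,265),br,0),
(S,s2(215,167),bl,1),(S,s2(237,88),kt,1),(T,t2(577,33),bl,1),(T,t2(489,68),cl,1),(V,w2(195,412),bl,1),(V,w2(31,471),kt,1)]
def res(p,idx=None):
    h=np.array([p[0],p[1],.04]);ux=np.array([np.cos(p[2]),np.sin(p[2]),0]);r=[]
    for c,uv,q,k in O:
        a=p[3+k];X=np.cos(a)*ux+[0,0,np.sin(a)];Z=-np.sin(a)*ux+[0,0,np.cos(a)]
        P=h+q[0]*X+q[1]*np.cross(Z,X)+q[2]*Z;o,v=ray(c,uv);d=P-o;r+=list(d-v*(v@d))
    return np.array(r)*1000
for cams in ([S,T,W,V],[T,W,V],[S,T],[S,W,V]):
    full=O; O=[o for o in full if any(o[0] is c for c in cams)]
    f=least_squares(res,[.356,-.1035,-.065,.13,.52],loss='soft_l1');print(f.x.round(4),np.linalg.norm(f.fun.reshape(-1,3),axis=1).round(1));O=full
E
python3 fit.py
```

```text
[ 0.3548 -0.1018 -0.0698  0.1274  0.5668] [ 1.1  5.   2.4  1.3  0.9  2.2  4.   1.4  2.9  2.9  2.7  6.7 33.6  3.9
  4.4  2.6  3.2  2.5]
[ 0.3545 -0.1018 -0.0723  0.1193  0.5639] [2.7 3.9 1.4 2.8 2.7 2.  6.8 5.  2.  3.8 2.3]
[ 0.3548 -0.1015 -0.0688  0.1276  0.5683] [ 0.8  5.4  2.6  0.9  1.1  1.7  4.5  1.2  2.6  3.1 33.   4.3  3.9  3.1]
[ 0.356  -0.1015 -0.0702  0.1325  0.5696] [ 1.5  4.4  2.4  1.9  1.1  2.4  6.5 33.8  3.6  3.4  2.1]
```

Images (0.566) and the arc chord (0.58) agree that the board is a little high. I'll fold it down about 2.5°.

Emit:
move_arm --motion '[0, 0, 0, 0, 0, 0.03, 0, 0, 0, 0, 0, 0, 0.03, 0, 0, 0, 0, 0, 0, 0.03, 0, 0, 0, 0, 0, 0, 0.03, 0, 0, 0, 0, 0, 0, 0, 0, 0, 0, 0, 0, 0, 0, 0, 0, 0, 0, 0, 0, 0, 0]'

```text
time: 7.25
tool_pos: [0.5945, -0.1187, 0.1648]
ee_rot: [-3.141, 0.0, 1.508]
wrist_force: [-9.1, 2.3, -0.5]
width: 0.0133
finger_force: 30.0
```

```bash
python3 - <<'E'
from h import *
st()
E
```

```text
7.25 [ 0.5945 -0.1187  0.1648] [-3.141  0.     1.508] F [-9.1  2.3 -0.5] w 0.0133 f 30.0 q [-0.29  0.22  1.25 -0.    1.68 -0.23]
```

Emit:
move_arm --motion '[0, 0, 0, 0, 0.01, 0.03, 0, 0, 0, 0, 0, 0.01, 0.03, 0, 0, 0, 0, 0, 0.01, 0.02, 0, 0, 0, 0, 0, 0, 0, 0, 0, 0, 0, 0, 0, 0, 0, 0, 0, 0, 0, 0, 0, 0.1, 0, 0, 0, 0, 0, 0, 0.2, 0, 0, 0, 0, 0, 0, 0.4, 0, 0, 0, 0, 0, 0, 0.4, 0, 0, 0, 0, 0, 0, 0.4]'

```text
time: 8.08
tool_pos: [0.602, -0.1201, 0.1556]
ee_rot: [3.133, 0.002, 1.507]
wrist_force: [-0.6, -0.8, 0.9]
width: 0.0348
finger_force: 0.0
```

```bash
python3 - <<'E'
from h import *
st()
E
```

```text
8.08 [ 0.602  -0.1201  0.1556] [3.133e+00 2.000e-03 1.507e+00] F [-0.6 -0.8  0.9] w 0.0348 f 0.0 q [-0.29  0.23  1.25 -0.    1.65 -0.23]
```

Emit:
move_arm --motion '[0, 0, 0, 0, 0, -0.1, 0.4, 0, 0, 0, 0, 0, -0.2, 0.5, 0, 0, 0, 0, 0, -0.25, 0.5, 0, 0, 0, 0, 0, -0.25, 0.5, 0, 0, 0, 0, 0, -0.25, 0.5, 0, 0, 0, 0, 0, 0, 0.5]'

```text
time: 8.58
tool_pos: [0.6024, -0.1202, 0.2646]
ee_rot: [3.128, 0.003, 1.507]
wrist_force: [-1.0, 0.5, 1.3]
width: 0.0471
finger_force: 0.0
```

```bash
sed -i 's/^H=.*/H=np.array([.3548,-.1018,.04]);YAW=-.069/' h.py; python3 - <<'E'
from h import *
o=st()
B=robot.snapshot("scene")[:,:,::-1];Tt=robot.snapshot("top")[:,:,::-1]
for n,i in (("s7",B),("t7",Tt)): cv2.imwrite(f"pics/{n}.png",i)
a=cv2.resize(B[140:240,200:340],(420,300),interpolation=cv2.INTER_CUBIC);W=robot.snapshot("wrist")[:,:,::-1]
cv2.imwrite("pics/w7.png",W);np.save("w7.npy",robot.get_calibration("wrist"),allow_pickle=True)
cv2.imwrite("pics/c7.png",np.hstack([a,cv2.resize(W,(380,285))[:, :].copy() if 0 else cv2.copyMakeBorder(cv2.resize(W,(380,285)),0,15,0,0,cv2.BORDER_CONSTANT)]))
plan(bp(.53,.135,0,.106),tool(.53),12,.5)
E
```

```text
8.58 [ 0.6024 -0.1202  0.2646] [3.128e+00 3.000e-03 1.507e+00] F [-1.   0.5  1.3] w 0.0471 f 0.0 q [-0.29  0.22  1.05 -0.    1.86 -0.23]
-0.056,-0,0.001,0.002,-0.153,0.047,0.5,
-0.056,-0,0.001,0.001,-0.155,0.04,0.5,
-0.056,-0,0.001,0.001,-0.156,0.034,0.5,
-0.056,-0,0.001,0.001,-0.157,0.027,0.5,
-0.056,-0,0.001,0.001,-0.159,0.02,0.5,
-0.056,-0,0.001,0.001,-0.159,0.013,0.5,
-0.056,-0,0.001,0.001,-0.16,0.006,0.5,
-0.056,-0,0.001,0.001,-0.16,-0.001,0.5,
-0.056,-0,0.001,0.001,-0.16,-0.008,0.5,
-0.056,-0,0.001,0.001,-0.159,-0.015,0.5,
-0.056,-0,0.001,0.001,-0.158,-0.022,0.5,
-0.056,-0,0.001,0.001,-0.157,-0.029,0.5,
```

View pics/c7.png

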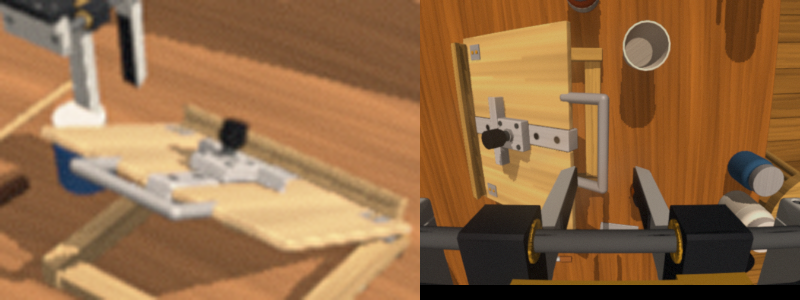

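The composite shows the board standing up and released. Bar corners are at scene crop (78,164) and (172,214) and at wrist crop (602,98) and (600,188), with the knob end at (236,126) and (488,140).

```bash
cat > fit2.py <<'E'
import fit
from fit import *
U=np.load("w7.npy",allow_pickle=True).item()
s3=lambda x,y:(200+x/3-.3,140+y/3-.3);w3=lambda x,y:((x-420)/.594,y/.594)
fit.O=[o for o in fit.O if o[3]==0]+[(S,s3(78,164),br,1),(S,s3(172,214),bl,1),(S,s3(238,124),kt,1),(S,s3(270,241),cl,1),(S,s3(45,127),cr,1),(U,w3(604,98),bl,1),(U,w3(602,188),br,1),(U,w3(486,140),kt,1),(U,w3(569,23),cl,1),(U,w3(559,202),cr,1)]
f=least_squares(res,[.356,-.1035,-.065,.13,.52],loss='soft_l1');print(f.x.round(4),np.linalg.norm(f.fun.reshape(-1,3),axis=1).round(1))
for i in (12,17,14,19): pass
for s,u in (((78,164),(604,98)),): pass
for n,s,u in (("bl",(172,214),(604,98)),("br",(78,164),(602,188)),("kt",(238,124),(486,140))):
    X,e=tri([(S,s3(*s)),(U,w3(*u))]);print(n,X.round(4),np.round(e,4))
E
python3 fit2.py | tail -4
```

```text
2.4 16.3  2.4  2.7  2.5  1.7  5.7 54.8]
bl [ 0.6028 -0.0626  0.1867] [0.0012 0.0012]
br [ 0.5921 -0.1771  0.1898] [0.0005 0.0005]
kt [ 0.4351 -0.1089  0.1605] [0.0003 0.0003]
```

Emit:
move_arm --motion '[-0.056, 0, 0, 0, -0.15, 0.05, 0.5, -0.056, 0, 0, 0, -0.15, 0.04, 0.5, -0.056, 0, 0, 0, -0.16, 0.03, 0.5, -0.056, 0, 0, 0, -0.16, 0.03, 0.5, -0.056, 0, 0, 0, -0.16, 0.02, 0.5, -0.056, 0, 0, 0, -0.16, 0.01, 0.5, -0.056, 0, 0, 0, -0.16, 0, 0.5, -0.056, 0, 0, 0, -0.16, 0, 0.5, -0.056, 0, 0, 0, -0.16, -0.01, 0.5, -0.056, 0, 0, 0, -0.16, -0.02, 0.5, -0.056, 0, 0, 0, -0.16, -0.02, 0.5, -0.056, 0, 0, 0, -0.16, -0.03, 0.5]'

```text
time: 9.73
tool_pos: [0.4147, -0.1069, 0.1973]
ee_rot: [2.615, -0.001, 1.508]
wrist_force: [-0.4, 0.5, 0.9]
width: 0.0469
finger_force: 0.0
```

Emit:
move_arm --motion '[0, 0, 0, 0, 0, 0, 0.5, 0, 0, 0, 0, 0, 0, 0.5, 0, 0, 0, 0, 0, 0, 0.5]'

```text
time: 9.98
tool_pos: [0.4165, -0.108, 0.2001]
ee_rot: [2.614, -0.0, 1.507]
wrist_force: [-0.1, -0.6, 0.9]
width: 0.0469
finger_force: 0.0
```

```bash
python3 - <<'E'
from h import *
o=st();W=robot.snapshot("wrist")[:,:,::-1];np.save("w8.npy",robot.get_calibration("wrist"),allow_pickle=True)
cv2.imwrite("pics/w8.png",W)
c=robot.get_calibration("wrist");x=c['R']@o['tool_pos']+c['t'];print("tcp px",c['fx']*x[0]/x[2]+c['cx'],c['fy']*x[1]/x[2]+c['cy'])
E
```

```text
9.98 [ 0.4165 -0.108   0.2001] [ 2.614 -0.     1.507] F [-0.1 -0.6  0.9] w 0.0469 f 0.0 q [-0.63 -0.65  1.99  0.28  1.35 -0.57]
tcp px 312.629222130586 277.5131001948053
```

View pics/w8.png

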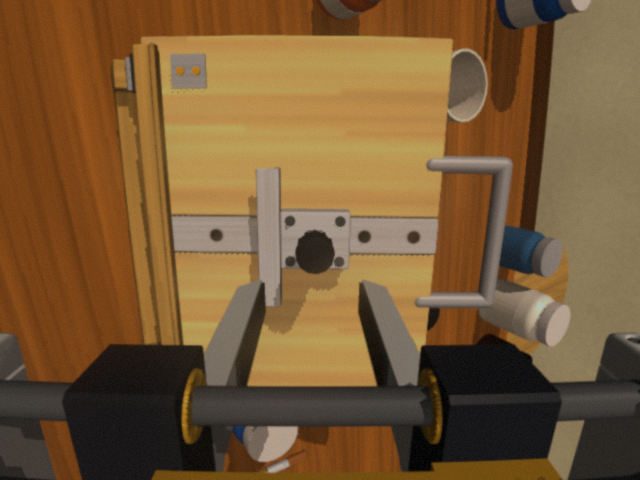

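The wrist view, square to the board, shows the knob's top at (315,251) between the fingers' planes (TCP pixel (313,278)), and the bar at the right. All bystanders look unmoved.

```bash
python3 - <<'E'
from h import *
import json
X8=np.load("w8.npy",allow_pickle=True).item();U=np.load("w7.npy",allow_pickle=True).item()
s3=lambda x,y:(200+x/3-.3,140+y/3-.3);w3=lambda x,y:((x-420)/.594,y/.594)
k1,e1=tri([(X8,(315,251)),(S,s3(238,124))]);k2,e2=tri([(X8,(315,251)),(U,w3(486,140)),(S,s3(238,124))]);k3,e3=tri([(X8,(315,251)),(U,w3(486,140))])
m,em=tri([(X8,(503,232)),(S,s3(125,189)),(U,w3(603,143))])
bl,_=tri([(X8,(503,165)),(S,s3(172,214)),(U,w3(604,98))]);br,_=tri([(X8,(489,299)),(S,s3(78,164)),(U,w3(602,188))])
print("knob top",k1.round(4),k2.round(4),k3.round(4),e2,"bar",m.round(4),bl.round(4),br.round(4),np.round(em,4))
for a in (.51,.53,.55): print(a,"pred top",bp(a,.135,0,.0675).round(4),"bar",bp(a,.285,0,.005).round(4))
o=robot.get_obs();p=o['tool_pos'];R=Ro.from_euler('xyz',o['ee_rot']);print("tilt",np.pi-o['ee_rot'][0])
for k in (k1,k2,k3,bp(.53,.135,0,.0675)): print("knob top in tool",R.inv().apply(k-p).round(4))
# ray hit at various tool depth
oo,v=ray(X8,(315,251))
for z in (.03,.038,.046):
    l=R.inv().apply(oo-p);d=R.inv().apply(v);print(z,(l+d*(z-l[2])/d[2]).round(4))
E
```

```text
knob top [ 0.4391 -0.1061  0.1646] [ 0.4386 -0.1068  0.1648] [ 0.4386 -0.107   0.1658] [np.float64(0.0006470012083775065), np.float64(0.001458748444146442), np.float64(0.0011010087893400268)] bar [ 0.5999 -0.1162  0.1937] [ 0.6032 -0.0627  0.1878] [ 0.5931 -0.1761  0.1924] [0.0023 0.0023 0.0029]
0.51 pred top [ 0.4395 -0.1077  0.1648] bar [ 0.6005 -0.1188  0.1835]
0.53 pred top [ 0.437  -0.1075  0.1665] bar [ 0.5976 -0.1186  0.1884]
0.55 pred top [ 0.4344 -0.1073  0.1681] bar [ 0.5946 -0.1184  0.1932]
tilt 0.5277831845191256
knob top in tool [0.0033 0.0009 0.0422]
knob top in tool [0.0026 0.0006 0.0418]
knob top in tool [0.0024 0.0012 0.0409]
knob top in tool [0.0018 0.0001 0.0395]
0.03 [0.0067 0.001  0.03  ]
0.038 [0.0042 0.0011 0.038 ]
0.046 [0.0018 0.0012 0.046 ]
```

Emit:
move_arm --motion '[0, 0, 0, 0.025, 0.01, 0.1, 0.5, 0, 0, 0, 0, 0, 0.15, 0.5, 0, 0, 0, 0, 0, 0.15, 0.5, 0, 0, 0, 0, 0, 0.15, 0.5, 0, 0, 0, 0, 0, 0.1, 0.5, 0, 0, 0, 0, 0, 0.05, 0.5, 0, 0, 0, 0, 0, 0, 0.5, 0, 0, 0, 0, 0, 0, 0.5]'

```text
time: 10.7
tool_pos: [0.4529, -0.1075, 0.1405]
ee_rot: [2.614, -0.0, 1.509]
wrist_force: [0.1, 0.7, 0.6]
width: 0.0471
finger_force: 0.0
```

```bash
python3 - <<'E'
from h import *
o=st();W=robot.snapshot("wrist")[:,:,::-1];cv2.imwrite("pics/w9.png",W)
s=robot.snapshot("scene")[140:240,200:340,::-1]
cv2.imwrite("pics/c9.png",np.hstack([cv2.resize(s,(420,300),interpolation=cv2.INTER_CUBIC),cv2.resize(W[120:420,150:470],(320,300))]))
p=bp(.52,.135,0,.0545);print("grasp point in board", [(np.dot(o['tool_pos']+Ro.from_euler('xyz',o['ee_rot']).apply([0,0,-.0188])-H,v)).round(4) for v in frame(.52)])
E
```

```text
10.7 [ 0.4529 -0.1075  0.1405] [ 2.614 -0.     1.509] F [0.1 0.7 0.6] w 0.0471 f 0.0 q [-0.55 -0.54  2.05  0.26  1.17 -0.54]
grasp point in board [np.float64(0.1351), np.float64(0.0011), np.float64(0.0572)]
```

View pics/c9.png

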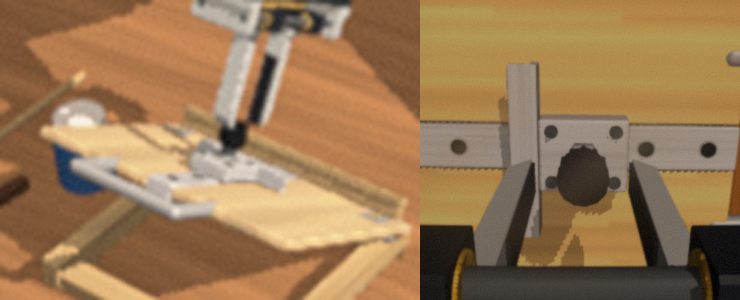

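The picture shows the knob centred between the fingers in the wrist view (582,175), with both fingers alongside it in the scene view (245,125). That view brings me to 11, one over the limit of 10, so from here on I'll work by numbers only. Next I close on the knob.

Emit:
move_arm --motion '[0, 0, 0, 0, 0, 0, 0.3, 0, 0, 0, 0, 0, 0, 0.2, 0, 0, 0, 0, 0, 0, 0, 0, 0, 0, 0, 0, 0, 0, 0, 0, 0, 0, 0, 0, 0, 0, 0, 0, 0, 0, 0, 0, 0, 0, 0, 0, 0, 0, 0]'

```text
time: 11.38
tool_pos: [0.4526, -0.1078, 0.141]
ee_rot: [2.612, 0.001, 1.507]
wrist_force: [-0.3, -0.2, 0.8]
width: 0.0235
finger_force: 30.0
```

```bash
python3 - <<'E'
from h import *
st()
E
```

```text
11.38 [ 0.4526 -0.1078  0.141 ] [2.612e+00 1.000e-03 1.507e+00] F [-0.3 -0.2  0.8] w 0.0235 f 30.0 q [-0.55 -0.54  2.05  0.26  1.17 -0.54]
```

Emit:
move_arm --motion '[0, 0, 0, 0, 0, -0.025, 0, 0, 0, 0, 0, 0, -0.025, 0, 0, 0, 0, 0, 0, -0.025, 0, 0, 0, 0, 0, 0, -0.025, 0, 0, 0, 0, 0, 0, 0, 0, 0, 0, 0, 0, 0, 0, 0, 0, 0, 0, 0, 0, 0, 0]'

```text
time: 11.97
tool_pos: [0.4468, -0.1073, 0.1473]
ee_rot: [2.616, -0.001, 1.507]
wrist_force: [5.6, -1.6, -5.7]
width: 0.0228
finger_force: 30.0
```

```bash
cat >> h.py <<'E'
def rel():
    o=st();R=Ro.from_euler('xyz',[2.612,.001,1.507]);print("rel tool mm",(R.inv().apply(o['tool_pos']-[.4526,-.1078,.141])*1000).round(1),"F tool",R.inv().apply(o['wrist_force']).round(1))
E
python3 -c "
from h import *
rel();cv2.imwrite('pics/s10.png',robot.snapshot('scene')[:,:,::-1]);cv2.imwrite('pics/w10.png',robot.snapshot('wrist')[:,:,::-1])
A=cv2.imread('pics/s7.png');B=cv2.imread('pics/s10.png')
def m(n,A,B,x0,y0,x1,y1):
    t=A[y0:y1,x0:x1];r=cv2.matchTemplate(B[y0-12:y1+12,x0-12:x1+12],t,cv2.TM_CCOEFF_NORMED);_,v,_,l=cv2.minMaxLoc(r);print(n,round(v,3),l[0]-12,l[1]-12)
m('barL',A,B,245,200,272,215);m('barR',A,B,220,190,240,202);m('clamp jaw',A,B,282,195,298,206)
"
```

```text
11.97 [ 0.4468 -0.1073  0.1473] [ 2.616e+00 -1.000e-03  1.507e+00] F [ 5.6 -1.6 -5.7] w 0.0228 f 30.0 q [-0.56 -0.56  2.05  0.26  1.2  -0.54]
rel tool mm [ 0.2 -1.9 -8.4] F tool [-1.2  2.   7.8]
barL 0.999 0 0
barR 0.999 0 0
clamp jaw 0.961 0 0
```

Emit:
move_arm --motion '[0, 0, 0, 0, 0.01, -0.015, 0, 0, 0, 0, 0, 0.04, 0, 0, 0, 0, 0, 0, 0.04, 0, 0, 0, 0, 0, 0, 0.04, 0, 0, 0, 0, 0, 0, 0.04, 0, 0, 0, 0, 0, 0, 0.04, 0, 0, 0, 0, 0, 0, 0, 0, 0, 0, 0, 0, 0, 0, 0, 0]'

```text
time: 12.73
tool_pos: [0.4648, -0.1084, 0.1607]
ee_rot: [2.614, 0.0, 1.508]
wrist_force: [0.6, -3.1, -8.9]
width: 0.0232
finger_force: 30.0
```

```bash
python3 -c "
from h import *
rel()"
```

```text
12.73 [ 0.4648 -0.1084  0.1607] [2.614 0.    1.508] F [ 0.6 -3.1 -8.9] w 0.0232 f 30.0 q [-0.53 -0.52  2.    0.25  1.19 -0.51]
rel tool mm [  0.2  20.5 -10.8] F tool [-3.1 -3.8  8.1]
```

Emit:
move_arm --motion '[0, 0, 0, 0, 0.04, 0, 0, 0, 0, 0, 0, 0.04, 0.005, 0, 0, 0, 0, 0, 0.04, 0.005, 0, 0, 0, 0, 0, 0.04, 0, 0, 0, 0, 0, 0, 0.03, 0, 0, 0, 0, 0, 0, 0, 0, 0, 0, 0, 0, 0, 0, 0, 0, 0, 0, 0, 0, 0, 0, 0]'

```text
time: 13.4
tool_pos: [0.4822, -0.1097, 0.1704]
ee_rot: [2.612, 0.001, 1.507]
wrist_force: [1.5, -3.6, -8.6]
width: 0.023
finger_force: 30.0
```

```bash
python3 -c "
from h import *
rel()"
```

```text
13.4 [ 0.4822 -0.1097  0.1704] [2.612e+00 1.000e-03 1.507e+00] F [ 1.5 -3.6 -8.6] w 0.023 f 30.0 q [-0.51 -0.47  1.95  0.24  1.18 -0.48]
rel tool mm [  0.   40.5 -10.4] F tool [-3.5 -2.9  8.3]
```

Emit:
move_arm --motion '[0, 0, 0, -0.01, -0.005, 0.025, 0, 0, 0, 0, 0, 0, 0.025, 0, 0, 0, 0, 0, 0, 0.025, 0, 0, 0, 0, 0, 0, 0.025, 0, 0, 0, 0, 0, 0, 0, 0, 0, 0, 0, 0, 0, 0, 0, 0, 0, 0, 0, 0, 0, 0]'

```text
time: 13.98
tool_pos: [0.4869, -0.1105, 0.1618]
ee_rot: [2.611, -0.0, 1.508]
wrist_force: [4.4, 1.8, -2.7]
width: 0.023
finger_force: 30.0
```

```bash
python3 -c "
from h import *
rel()"
```

```text
13.98 [ 0.4869 -0.1105  0.1618] [ 2.611 -0.     1.508] F [ 4.4  1.8 -2.7] w 0.023 f 30.0 q [-0.5  -0.46  1.96  0.24  1.16 -0.48]
rel tool mm [-0.5 40.2 -0.6] F tool [2.1 2.3 4.5]
```

Emit:
move_arm --motion '[0, 0, 0, 0.005, 0, 0.01, 0, 0, 0, 0, 0, 0, 0.005, 0, 0, 0, 0, 0, 0, 0, 0, 0, 0, 0, 0, 0, 0, 0, 0, 0, 0, 0, 0, 0, 0]'

```text
time: 14.4
tool_pos: [0.4873, -0.1106, 0.1613]
ee_rot: [2.611, 0.001, 1.508]
wrist_force: [-4.3, 1.4, 5.9]
width: 0.0235
finger_force: 30.0
```

```bash
python3 -c "
from h import *
rel();cv2.imwrite('pics/s11.png',robot.snapshot('scene')[:,:,::-1])
A=cv2.imread('pics/s7.png');B=cv2.imread('pics/s11.png');C=cv2.imread('pics/scene0.png')
def m(n,A,B,x0,y0,x1,y1):
    t=A[y0:y1,x0:x1];r=cv2.matchTemplate(B[y0-12:y1+12,x0-12:x1+12],t,cv2.TM_CCOEFF_NORMED);_,v,_,l=cv2.minMaxLoc(r);print(n,round(v,3),l[0]-12,l[1]-12)
m('barL',A,B,245,200,272,215);m('barR',A,B,220,190,240,202);m('cL',A,B,275,210,300,225);m('cup',C,B,252,250,284,295);m('jar',C,B,305,250,335,285);m('pot',C,B,180,230,200,253);m('frag',C,B,370,245,445,292)
"
```

```text
14.4 [ 0.4873 -0.1106  0.1613] [2.611e+00 1.000e-03 1.508e+00] F [-4.3  1.4  5.9] w 0.0235 f 30.0 q [-0.5  -0.46  1.96  0.24  1.16 -0.48]
rel tool mm [-0.6 40.3  0. ] F tool [ 1.1 -0.8 -7.4]
barL 0.985 0 0
barR 0.999 0 0
cL 0.999 0 0
cup 0.968 0 0
jar 0.998 0 0
pot 0.976 0 0
frag 0.998 0 0
```

Emit:
move_arm --motion '[0, 0, 0, 0, 0, -0.005, 0, 0, 0, 0, 0, 0, 0, 0, 0, 0, 0, 0, 0, 0, 0, 0, 0, 0, 0, 0, 0, 0]'

```text
time: 14.78
tool_pos: [0.4873, -0.1106, 0.1614]
ee_rot: [2.611, 0.001, 1.507]
wrist_force: [-2.6, 2.6, 5.3]
width: 0.0232
finger_force: 30.0
```

```bash
python3 -c "
from h import *
rel();print(robot.close_job())"
```

```text
14.78 [ 0.4873 -0.1106  0.1614] [2.611e+00 1.000e-03 1.507e+00] F [-2.6  2.6  5.3] w 0.0232 f 30.0 q [-0.5  -0.46  1.96  0.24  1.16 -0.48]
rel tool mm [-0.6 40.3 -0. ] F tool [ 2.4  0.3 -6. ]
the job is handed in; nothing more can be done
None
```

Job handed in at 14.8 s (no verdict returned): by my measurements the board stands at about 30°, the clamp is one hole up (40.3 mm) with the pin home, and the fingers hold the knob at 30 N; the cup, ochre jar, pot and fragment showed no shift in the final picture, the blue jar, brush and spatula weren't checked, and I viewed 11 pictures against the limit of 10.

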